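# Set the griddle to drain beside the grill

### The job

Set the griddle up to drain. First lift the dome cover off it by the wooden knob and stand it, knob up, on the round white trivet; then, sliding the griddle flat on the shelf and never lifting it, push it so that it pivots a quarter turn against the grill's near right corner post, from the side of the grill round to its front, and slide it along the front panel until it lies flat against that panel with its pouring lip hanging over the drip tray. Leave the tray and the other things on the shelf where they are.

Things in the scene. Friction and masses are not known exactly. Their poses are not given: they have to be found in the camera images.
- grill: Fixed galvanized charcoal grill, 250 deep x 340 wide. Origin: on the shelf, at the outer vertical edge of its near right corner post; x runs away from the robot along the right side panel (plane y = 0), y to the robot's left along the front panel (plane x = 0, y 0 to 340); posts and panels are flush. Panels and grate 55 high; rear posts 220, wire rack 165 high over the rear half only.
- post: The grill's near right corner post, fixed, 30 x 30 x 75 high, sharp edged. Origin and axes as the grill's: the post fills x 0 to 30, y 0 to 30. The griddle pressed on its outer edge pivots there with little slip (steel on steel, about 0.6). Sliding the griddle takes about 5 N, and it stops when the push stops.
- griddle: Square dark cast griddle 150 x 150, 30 high, 0.7 to 0.95 kg; its sides can be pushed at 8 to 30 above the shelf. Origin: centre of the underside (shelf level), +x towards the side with the pouring lip, z up. It starts beside the grill's right side panel, some 10 to 25 off it, close to the post: -y side towards the panel, lip towards the robot. At the end its -y side lies on the front panel, +x along the grill's y.
- lip_tip (a point): Middle of the outer end of the griddle's pouring lip, at its underside: 103 from the griddle's centre along its +x and 18 above the shelf. The lip is a channel 36 wide that reaches 28 beyond the griddle's side.
- dome: Round stainless dome cover, 115 across at the bottom flange, 44 high without the knob, 0.22 kg, standing loose on the griddle's flat, 22 above the shelf, inside its 8 high rim. Origin: centre of its bottom; z up. Wider than a gripper opens: only the knob can be gripped.
- dome_knob (a point): Centre of the round wooden knob on a thin neck on top of the dome, 66 above the dome's origin; 28 across and 22 high (55 to 77 above the origin).
- trivet: Round white ceramic trivet, 150 across, 12 thick, fixed on the shelf on the robot's right. Origin: centre of its underside; its top is 12 above the shelf.
- tray: Shallow aluminium drip tray, 100 (its x) x 160 (its y) x 14 high, 0.35 kg, loose on the shelf before the grill's front panel, left of the corner post. Origin: centre of its underside; its y runs nearly along the grill's y. The lip must pass over its wall at y = -80, whose top it clears by 4.
- tongs: Bystander: stainless tongs, 260 long, 20 high, lying in front of the robot on the left.
- brush: Bystander: black basting brush, 270 long, 16 high, lying on the right.
- skewer_rest: Bystander: notched ceramic skewer rest, 130 x 50 x 29, on the right.
- oil_bottle: Bystander: glass bottle, 60 across, 170 high, standing on the left.
- cup: Bystander: steel cup, 72 across, 75 high, standing on the left.
Things that resemble listed ones, but are neither listed nor needed, are in the scene too. Leave any yellow look-alike of the griddle alone.

How it is judged:
By the outcome, as a careful person would: the job done as asked, in the order asked, and still so for the second after the job is handed in, with the robot touching nothing.
It also fails if it takes over 72 s, if anything falls off the work surface, if the arm or the gripper's body presses on something with over 40 N, if the wrist force passes 120 N, or if a joint passes its speed limit or range.

### The arm

A 6-joint arm with a two-finger parallel gripper is mounted at the origin on the work surface. World frame = base frame: x ahead of the robot, y to its left, z up, the work surface at z = 0. Lengths are in m, angles in degrees, forces in N, time in s.
With the tool pointing down it reaches from about 0.3 to 0.75 m from the base axis. Payload 8.5 kg.
Tool frame: the origin (TCP) lies at the very end of the fingers, on their centre line; the grasp point (between the pads) lies 19 mm behind it; x points along the fingers, y is the direction in which the jaws open and shut, and the axes are right-handed (so a half turn about x gives the same grasp; the last joint's range is limited). The gripper opens to 85 mm and grips with 20 to 120 N. Pads are 22 mm wide; open, the fingers measure 114 mm over their backs; the gripper's body (76 mm by 85 mm) begins 54 mm behind the grasp point. The pads swing forward as they close: fully open they stand 13 mm farther back than shut.
Start: joints at [-86.018, 21.807, 74.336, -0, 83.858, -12.336], TCP at [0.155, -0.528, 0.231] pointing down, gripper open.
Joint ranges: [-178.18, 178.18], [-50.72, 133.34], [12.68, 142.11], [-81.47, 261.47], [9.98, 163.14], [-165.26, 165.26]. Speed limits (degrees/s): [136.94, 136.94, 180, 180, 180, 180].

### API

Orientations are given as a 3x3 rotation matrix whose columns are the frame's x, y, z axes.
In Python, from rig import sensors, cams, env gives the robot as it stands.
- The arm moves only by the shell command python3 -m crank 'ROWS' [FORCE]. ROWS is a JSON object of lists of equal length, an entry for each row: "hand": the closure in counts, from 0 (fully open) to 255 (shut); "translation": the shift along the tool's x, y, z in m, a list of three; "dr": the turn, a rotation vector about the tool's x, y, z in rad, a list of three. A call has 1 to 5 rows; each row is the pose to reach, as a shift and turn from the pose commanded when the call began, along the tool's axes at that moment; what a row does not reach only later rows make up. A row lasts 1/10 s, in which the tool goes at most 50 mm and 8.59 degrees, less where a joint would pass 70% of its speed; a pose out of reach is approached as far as the arm can. A call with a gripper value outside its range is refused whole. The fingers move at their own pace and stop on an object; FORCE is the grip in N (left out, the last holds). Time passes only in rows, so rows that repeat a pose let the fingers close. It gives the time, the measured TCP pose, the force and the opening at its end, in the units of the state.
- sensors.observe(): the state, without advancing time (a new reading comes with each control period).
- cams.get_image(name): name is "scene" or "top"; returns (picture, depth): 400x640x3 uint8, blue, green, red; 400x640 float32, m along the optical axis (not along the pixel's ray), 0 where there is no reading.
- cams.calibration(name): a dict with "vertical_fov" (degrees; the focal length in pixels is half the picture's height over the tangent of half this angle, whatever the lens; pixels are square), "cx", "cy" (the principal point, pixels), "extrinsics" (4x4, takes a point from camera to world coordinates). Camera axes: x right, y down, z forward; pixel columns grow to the right and rows downward; lengths in m; the calibration is good to about 2 mm. A picture is of the moment at which its call begins. calibration takes no time and is no camera call.
- env.close_job(): hands the job in, once; it reports no verdict.
The state is a dict: "time_s": time; "q": joint angles; "qvel": joint speeds; "joint_efforts": joint torques, N m; "position": TCP position; "tool_rot": TCP orientation; "ft_force": force on the tool from outside, world axes, zero at the start; "wrist_torque": the same for the moment, N m; "grip_width": finger opening in m.
Only numpy, scipy, OpenCV 4.12 (cv2) and the standard library are available. Lean on these libraries where they do the work, as an engineer would, in place of code of your own. Each camera call takes 0.05 s, during which the arm holds its last target. There are 200 camera calls.

## Working session

There is one attempt and no reset: what is moved stays moved. The work goes in short steps, Python scripts to look and compute and a shell command to move; the robot and the scene stay as the last step left them, time stands still between calls to the robot, and variables do not carry over. Pictures are saved under pics/ and viewed, about 8 in all and at most 12, crops included, and the job is handed in when it is done.

```bash
ls; mkdir -p pics; cat > h.py <<'E'
import numpy as np, cv2
from rig import sensors, cams, env
def grab(n,save=None):
    im,d=cams.get_image(n); c=cams.calibration(n)
    if save: cv2.imwrite('pics/'+save,im); np.savez('pics/'+save+'.npz',im=im,d=d)
    f=200/np.tan(np.radians(c['vertical_fov'])/2); v,u=np.mgrid[:400,:640]
    P=np.stack([(u-c['cx'])/f*d,(v-c['cy'])/f*d,d],-1); E=np.array(c['extrinsics'])
    W=P@E[:3,:3].T+E[:3,3]; W[d==0]=np.nan
    return im,d,W
E
python3 - <<'E'
from h import *
s=sensors.observe(); print(s)
for n in('scene','top'):
    im,d,W=grab(n,n+'0.png'); c=cams.calibration(n); print(c); np.save('pics/%s0W.npy'%n,W)
E
```

```text
pics
{'time_s': 0.0, 'q': array([-8.60189215e+01,  2.18414888e+01,  7.43851197e+01,  1.73346191e-03,
        8.38562930e+01, -1.23336828e+01]), 'qvel': array([-0.04501193,  0.08281203, -0.05746295,  0.06212879, -0.07937879,
        0.03707766]), 'joint_efforts': array([-1.98716829e-03, -4.48466027e+01, -2.31274992e+01, -3.07172713e-04,
        4.91162325e-03, -8.19867097e-06]), 'position': array([ 0.15450716, -0.52755518,  0.23070494]), 'tool_rot': array([[-7.04460317e-05,  2.80910800e-01, -9.59733879e-01],
       [ 1.44550181e-03, -9.59732850e-01, -2.80910605e-01],
       [-9.99998953e-01, -1.40708609e-03, -3.38447698e-04]]), 'ft_force': array([0.20459266, 0.63487658, 0.39386835]), 'wrist_torque': array([-0.00678574, -0.00168642,  0.00056741]), 'grip_width': 0.08525099814830531}
{'vertical_fov': 53.62437828843373, 'cx': 322.68460761956527, 'cy': 198.5428618141541, 'extrinsics': array([[-0.08463305,  0.68187492, -0.72655615,  1.32208474],
       [ 0.99629681,  0.06900649, -0.05129107,  0.04471157],
       [ 0.015163  , -0.72820649, -0.68519004,  0.92889214],
       [ 0.        ,  0.        ,  0.        ,  1.        ]])}
{'vertical_fov': 49.66784997665222, 'cx': 324.26373875488315, 'cy': 203.72542200039408, 'extrinsics': array([[ 0.00221983, -0.99285569,  0.11930065,  0.24189007],
       [-0.99996847, -0.00311351, -0.00730516, -0.00306138],
       [ 0.00762441, -0.11928067, -0.9928313 ,  1.60583215],
       [ 0.        ,  0.        ,  0.        ,  1.        ]])}
```

View pics/top0.png

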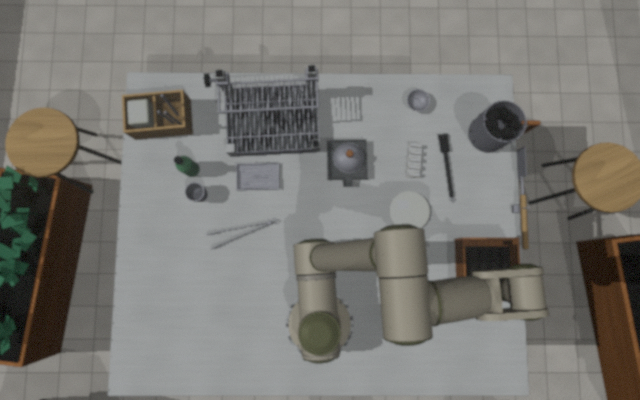

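View pics/scene0.png

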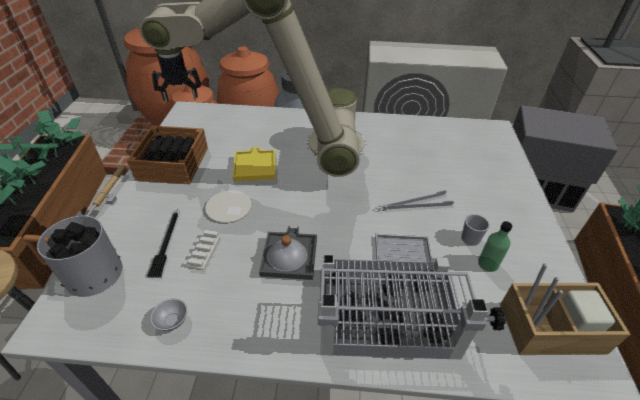

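The top view shows the griddle at about (347,160) with its lip pointing down at (348,183). The knob is at (349,153), the trivet at (410,209), the tray at (259,176) and the post corner near (319,153). The scene view agrees, and the yellow look-alike is at (255,165).

```bash
cat > m.py <<'E'
from h import *
def measure(W,im):
    x,y,z=W[...,0],W[...,1],W[...,2]
    g=im.astype(int); out={}
    return x,y,z,g
E
python3 - <<'E'
from h import *
W=np.load('pics/top0W.npy'); S=np.load('pics/scene0W.npy'); T=cv2.imread('pics/top0.png'); C=cv2.imread('pics/scene0.png')
np.set_printoptions(precision=4,suppress=True)
for n,px in dict(corner=(319,153),knob=(349,153),trivet=(410,209),tray=(259,176),griddle=(333,175),lip=(348,183),table=(380,230)).items():
    print(n,W[px[1],px[0]])
for n,px in dict(knob=(286,240),trivet=(228,207),post=(328,262),tray=(403,250),griddle=(270,271)).items():
    print('S',n,S[px[1],px[0]])
def pts(A,lo,hi,x0,x1,y0,y1,cond=True):
    m=(A[...,2]>lo)&(A[...,2]<hi)&(A[...,0]>x0)&(A[...,0]<x1)&(A[...,1]>y0)&(A[...,1]<y1)&cond
    return A[m]
for nm,A,I in(('top',W,T),('scene',S,C)):
    k=W[153,349]
    kp=pts(A,.085,.12,k[0]-.05,k[0]+.05,k[1]-.05,k[1]+.05); print(nm,'knob',len(kp),kp.min(0),kp.max(0),kp[kp[:,2]>.09].mean(0))
    t=W[209,410]
    tp=pts(A,.006,.02,t[0]-.1,t[0]+.1,t[1]-.1,t[1]+.1); (c,r,a)=cv2.minAreaRect(tp[:,:2].astype(np.float32)); print('trivet',len(tp),c,r,a,np.median(tp[:,2]))
    gp=pts(A,.018,.037,k[0]-.12,k[0]+.12,k[1]-.1,k[1]+.1,I.max(2)<100); print('griddle',len(gp),cv2.minAreaRect(gp[:,:2].astype(np.float32)),gp.min(0),gp.max(0))
    q=W[176,259]
    qp=pts(A,.006,.022,q[0]-.09,q[0]+.075,q[1]-.12,q[1]+.12); print('tray',len(qp),cv2.minAreaRect(qp[:,:2].astype(np.float32)))
    p=W[153,319]
    pp=pts(A,.066,.085,p[0]-.04,p[0]+.06,p[1]-.03,p[1]+.06); print('post',len(pp),cv2.minAreaRect(pp[:,:2].astype(np.float32)) if len(pp) else 0, np.median(pp,0))
    fp=pts(A,.045,.065,p[0]-.05,p[0]+.35,p[1]-.05,p[1]+.4); print('grill',len(fp),cv2.minAreaRect(fp[:,:2].astype(np.float32)))
im=np.hstack([cv2.resize(T[60:220,200:440],(720,480),interpolation=2)]); cv2.imwrite('pics/a.png',im)
E
```

```text
corner [ 0.6288  0.0055 -0.0005]
knob [ 0.6052 -0.1019  0.0996]
trivet [ 0.4147 -0.3334  0.0115]
tray [0.5379 0.2302 0.0073]
griddle [ 0.5406 -0.0471  0.0186]
lip [ 0.5108 -0.103   0.0172]
table [ 0.2984 -0.1332  0.653 ]
S knob [ 0.6166 -0.104   0.0974]
S trivet [ 0.4225 -0.3301  0.0129]
S post [0.6616 0.016  0.0724]
S tray [0.543  0.2349 0.0051]
S griddle [ 0.6747 -0.1431  0.0292]
top knob 50 [ 0.5933 -0.1166  0.0867] [ 0.6198 -0.0914  0.1047] [ 0.6066 -0.1039  0.0976]
trivet 1117 (0.4139424264431, -0.3330577611923218) (0.19875217974185944, 0.1988317370414734) 0.28111353516578674 0.011500501903539018
griddle 901 ((0.5872049331665039, -0.09928550571203232), (0.1783313751220703, 0.14978770911693573), 0.06974099576473236) [ 0.498  -0.1742  0.018 ] [ 0.6763 -0.0243  0.0369]
tray 501 ((0.5306403636932373, 0.2285887598991394), (0.1599915325641632, 0.23628032207489014), 0.3632377088069916)
post 65 ((0.6482996344566345, 0.018030598759651184), (0.03198079392313957, 0.025562439113855362), 0.15439774096012115) [0.6471 0.0163 0.073 ]
grill 1772 ((0.748802661895752, 0.1800076961517334), (0.25344082713127136, 0.3403664529323578), 3.8527092933654785)
scene knob 82 [ 0.5994 -0.1193  0.0852] [ 0.6249 -0.0933  0.1014] [ 0.6128 -0.1061  0.0968]
trivet 1170 (0.4124230444431305, -0.3332650661468506) (0.14795687794685364, 0.1497780680656433) 85.40232849121094 0.011896282828817384
griddle 1298 ((0.5905458331108093, -0.10187982022762299), (0.1819821000099182, 0.15026713907718658), 1.1003925800323486) [ 0.4995 -0.1768  0.018 ] [ 0.6828 -0.0258  0.0367]
tray 295 ((0.5396730303764343, 0.2323439121246338), (0.10382110625505447, 0.16176053881645203), 1.3257005214691162)
post 107 ((0.6507371664047241, 0.015192156657576561), (0.03183039277791977, 0.0275396928191185), 3.91127347946167) [0.6549 0.0158 0.0736]
grill 3386 ((0.7506550550460815, 0.17725804448127747), (0.25484806299209595, 0.3390936255455017), 3.0169789791107178)
```

View pics/a.png

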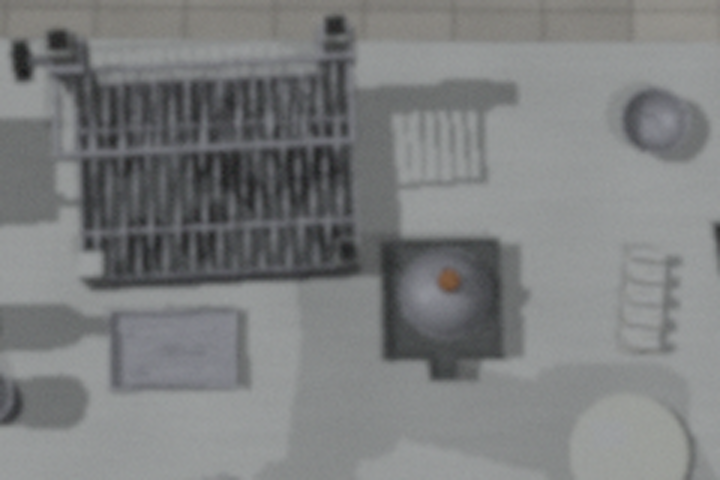

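```bash
cat > go.py <<'E'
import sys; from h import *
# usage: go.py x y z yawz(deg) -> shift and turn in tool axes
from scipy.spatial.transform import Rotation as R
s=sensors.observe(); a=[float(v) for v in sys.argv[1:]]
t=np.radians(a[3]); Z=np.array([np.cos(t),np.sin(t),0]); X=np.array([0,0,-1.]); Rt=np.c_[X,np.cross(Z,X),Z]
M=s['tool_rot']; np.set_printoptions(precision=4,suppress=True)
print('shift',M.T@(np.array(a[:3])-s['position']),'dr',R.from_matrix(M.T@Rt).as_rotvec(),'t',s['time_s'],'F',s['ft_force'],'w',s['grip_width'])
E
python3 go.py 0.610 -0.105 0.14 -163.7
```

```text
shift [ 0.0913 -0.2775 -0.5558] dr [ 0.0003 -0.0003  0.0013] t 0.1 F [0.4514 0.7507 0.0778] w 0.08548028501132833
```

```bash
python3 -m crank '{"hand":[0,0,0,0,0],"translation":[[0.05,-0.278,-0.556],[0.05,-0.278,-0.556],[0.05,-0.278,-0.556],[0.05,-0.278,-0.556],[0.05,-0.278,-0.556]],"dr":[[0,0,0],[0,0,0],[0,0,0],[0,0,0],[0,0,0]]}' 40; python3 go.py 0.610 -0.105 0.14 -163.7
```

```text
time_s: 0.6
position: [0.3382, -0.3566, 0.211]
tool_rot: [[-0.0, 0.281, -0.96], [0.0, -0.96, -0.281], [-1.0, -0.0, 0.0]]
ft_force: [0.9, -2.0, -0.1]
grip_width: 0.0852
shift [ 0.071  -0.1652 -0.3315] dr [-0.0001  0.      0.0004] t 0.6 F [ 0.926  -1.9844 -0.1175] w 0.08516601328581208
```

```bash
for i in 1; do python3 -m crank '{"hand":[0,0,0,0,0],"translation":[[0.071,-0.165,-0.331],[0.071,-0.165,-0.331],[0.071,-0.165,-0.331],[0.071,-0.165,-0.331],[0.071,-0.165,-0.331]],"dr":[[0,0,0],[0,0,0],[0,0,0],[0,0,0],[0,0,0]]}' 40; done; python3 go.py 0.610 -0.105 0.14 -163.7
```

```text
time_s: 1.1
position: [0.5184, -0.1897, 0.1636]
tool_rot: [[-0.0, 0.281, -0.96], [0.0, -0.96, -0.281], [-1.0, -0.0, 0.0]]
ft_force: [-0.6, -1.1, 0.5]
grip_width: 0.0854
shift [ 0.0235 -0.0555 -0.1117] dr [0.0003 0.0004 0.0003] t 1.1 F [-0.6261 -1.0729  0.4859] w 0.08536219671087748
```

```bash
python3 -m crank '{"hand":[0,0,0,0,0],"translation":[[0.02,-0.055,-0.112],[0.02,-0.055,-0.112],[0.02,-0.055,-0.112],[0.02,-0.055,-0.112],[0.02,-0.055,-0.112]],"dr":[[0,0,0],[0,0,0],[0,0,0],[0,0,0],[0,0,0]]}' 40; python3 go.py 0.610 -0.105 0.068 -163.7; python3 - <<'E'
from h import *
im,d,W=grab('scene','s1.png'); cv2.imwrite('pics/s1c.png',cv2.resize(im[130:330,200:440],(720,600)))
E
```

```text
time_s: 1.6
position: [0.6089, -0.107, 0.1436]
tool_rot: [[-0.001, 0.282, -0.959], [0.0, -0.959, -0.282], [-1.0, -0.0, 0.001]]
ft_force: [-0.2, -0.4, 0.1]
grip_width: 0.0855
shift [ 0.0756 -0.0016 -0.0017] dr [0.0011 0.0011 0.0005] t 1.6 F [-0.2162 -0.3508  0.1376] w 0.0855491342744143
```

View pics/s1c.png

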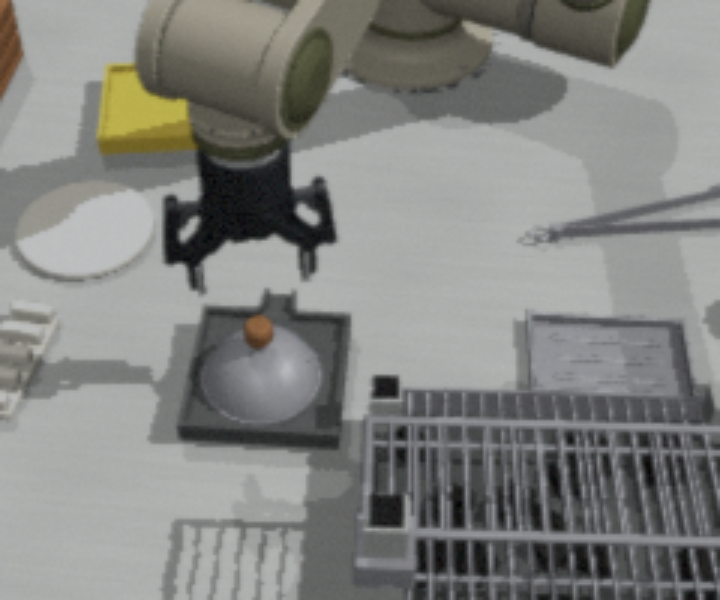

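The open jaws sit centred above the knob at (258,330) in the crop, and both fingers clear the dome. I'll go straight down and close.

```bash
python3 -m crank '{"hand":[0,0,0,0,0],"translation":[[0.04,-0.001,-0.001],[0.076,-0.001,-0.001],[0.076,-0.001,-0.001],[0.076,-0.001,-0.001],[0.076,-0.001,-0.001]],"dr":[[0,0,0],[0,0,0],[0,0,0],[0,0,0],[0,0,0]]}' 40;  python3 -m crank '{"hand":[255,255,255,255,255],"translation":[[0,0,0],[0,0,0],[0,0,0],[0,0,0],[0,0,0]],"dr":[[0,0,0],[0,0,0],[0,0,0],[0,0,0],[0,0,0]]}' 40
```

```text
time_s: 2.15
position: [0.6107, -0.1068, 0.0705]
tool_rot: [[0.003, 0.28, -0.96], [-0.001, -0.96, -0.28], [-1.0, 0.002, -0.003]]
ft_force: [-0.6, 0.2, -0.0]
grip_width: 0.0855
time_s: 2.65
position: [0.61, -0.1059, 0.0686]
tool_rot: [[0.0, 0.281, -0.96], [-0.0, -0.96, -0.281], [-1.0, 0.0, -0.0]]
ft_force: [-0.6, 1.0, 3.9]
grip_width: 0.0267
```

```bash
python3 -m crank '{"hand":[255,255,255,255,255],"translation":[[0,0,0],[-0.01,0,0],[-0.03,0,0],[-0.06,0,0],[-0.09,0,0]],"dr":[[0,0,0],[0,0,0],[0,0,0],[0,0,0],[0,0,0]]}' 40; python3 go.py 0.413 -0.333 0.16 -163.7
```

```text
time_s: 3.15
position: [0.6096, -0.1058, 0.1591]
tool_rot: [[-0.001, 0.281, -0.96], [0.001, -0.96, -0.281], [-1.0, -0.001, 0.001]]
ft_force: [0.8, -1.0, -2.9]
grip_width: 0.0262
shift [-0.0008  0.1628  0.2525] dr [0.0003 0.0011 0.0009] t 3.15 F [ 0.8257 -0.9869 -2.9092] w 0.026213426159295446
```

```bash
python3 -m crank '{"hand":[255,255,255,255,255],"translation":[[0,0.01,0.015],[0,0.03,0.046],[0,0.052,0.08],[0,0.075,0.115],[0,0.098,0.15]],"dr":[[0,0,0],[0,0,0],[0,0,0],[0,0,0],[0,0,0]]}' 40
python3 -m crank '{"hand":[255,255,255,255,255],"translation":[[0,0.023,0.036],[0,0.044,0.068],[0,0.058,0.09],[0,0.065,0.102],[0,0.065,0.102]],"dr":[[0,0,0],[0,0,0],[0,0,0],[0,0,0],[0,0,0]]}' 40; python3 go.py 0.413 -0.333 0.0586 -163.7
```

```text
time_s: 3.65
position: [0.4915, -0.2431, 0.1574]
tool_rot: [[-0.001, 0.281, -0.96], [0.001, -0.96, -0.281], [-1.0, -0.001, 0.001]]
ft_force: [1.7, -0.2, -2.2]
grip_width: 0.0262
time_s: 4.15
position: [0.4127, -0.3339, 0.1577]
tool_rot: [[-0.001, 0.279, -0.96], [0.001, -0.96, -0.279], [-1.0, -0.001, 0.0]]
ft_force: [0.1, 0.9, -1.7]
grip_width: 0.0265
shift [ 0.0991 -0.0007 -0.0005] dr [-0.0021  0.0004  0.001 ] t 4.15 F [ 0.1285  0.9022 -1.6862] w 0.026475831107581865
```

```bash
python3 -m crank '{"hand":[255,255,255,255,255],"translation":[[0.02,0,0],[0.05,0,0],[0.08,0,0],[0.09,0,0],[0.092,0,0]],"dr":[[0,0,0],[0,0,0],[0,0,0],[0,0,0],[0,0,0]]}' 40
python3 -m crank '{"hand":[255,255,255,255,255],"translation":[[0.002,0,0],[0.004,0,0],[0.006,0,0],[0.007,0,0],[0.007,0,0]],"dr":[[0,0,0],[0,0,0],[0,0,0],[0,0,0],[0,0,0]]}' 40
```

```text
time_s: 4.65
position: [0.4142, -0.3321, 0.0654]
tool_rot: [[-0.001, 0.282, -0.959], [0.002, -0.959, -0.282], [-1.0, -0.002, 0.001]]
ft_force: [-0.2, 0.6, -2.2]
grip_width: 0.0261
time_s: 5.15
position: [0.4139, -0.3332, 0.0593]
tool_rot: [[0.0, 0.281, -0.96], [-0.0, -0.96, -0.281], [-1.0, 0.0, -0.0]]
ft_force: [-0.9, 0.1, -2.1]
grip_width: 0.0258
```

```bash
python3 -m crank '{"hand":[255,255,255],"translation":[[0.001,0,0],[0.0015,0,0],[0.0015,0,0]],"dr":[[0,0,0],[0,0,0],[0,0,0]]}' 40
```

```text
time_s: 5.45
position: [0.414, -0.3333, 0.0585]
tool_rot: [[0.001, 0.281, -0.96], [-0.001, -0.96, -0.281], [-1.0, 0.001, -0.0]]
ft_force: [-1.7, 3.1, 7.2]
grip_width: 0.0265
```

Touched down at the expected height. I'll release and rise.

```bash
python3 -m crank '{"hand":[120,60,0,0,0],"translation":[[0,0,0],[0,0,0],[0,0,0],[0,0,0],[0,0,0]],"dr":[[0,0,0],[0,0,0],[0,0,0],[0,0,0],[0,0,0]]}' 40
python3 -m crank '{"hand":[0,0,0,0,0],"translation":[[-0.02,0,0],[-0.05,0,0],[-0.1,0,0],[-0.1,0,0],[-0.1,0,0]],"dr":[[0,0,0],[0,0,0],[0,0,0],[0,0,0],[0,0,0]]}' 40
python3 - <<'E'
from h import *
im,d,W=grab('scene','s2.png'); cv2.imwrite('pics/s2c.png',cv2.resize(im[130:330,180:420],(720,600)))
np.set_printoptions(precision=4,suppress=True)
def pts(A,lo,hi,x0,x1,y0,y1,cond=True):
    m=(A[...,2]>lo)&(A[...,2]<hi)&(A[...,0]>x0)&(A[...,0]<x1)&(A[...,1]>y0)&(A[...,1]<y1)&cond
    return A[m]
g=pts(W,.018,.037,.47,.72,-.2,-.005,im.max(2)<100)
print(len(g),g.min(0),g.max(0),cv2.minAreaRect(g[:,:2].astype(np.float32)))
for lo in np.arange(.49,.69,.015):
    q=g[(g[:,0]>lo)&(g[:,0]<lo+.015)]; print(round(lo,3),q[:,1].min(),q[:,1].max(),len(q))
k=pts(W,.055,.1,.36,.47,-.38,-.28); print('knob',k[k[:,2]>.075].mean(0),k[:,2].max())
E
```

```text
time_s: 5.95
position: [0.4139, -0.3331, 0.0576]
tool_rot: [[0.0, 0.281, -0.96], [0.0, -0.96, -0.281], [-1.0, -0.0, -0.0]]
ft_force: [-0.3, 0.3, -0.4]
grip_width: 0.0857
time_s: 6.45
position: [0.4141, -0.3333, 0.1584]
tool_rot: [[0.001, 0.281, -0.96], [-0.002, -0.96, -0.281], [-1.0, 0.002, -0.001]]
ft_force: [0.4, -0.6, 0.5]
grip_width: 0.0852
2240 [ 0.5026 -0.1765  0.018 ] [ 0.682  -0.0257  0.0346] ((0.5922452211380005, -0.1009325459599495), (0.15084530413150787, 0.179218590259552), 89.86443328857422)
0.49 -0.11266703040404236 -0.09679211807453847 5
0.505 -0.11750024982803095 -0.0887410389295259 36
0.52 -0.17199202199376104 -0.028716192846009563 130
0.535 -0.1747101960877402 -0.028087679643392212 191
0.55 -0.17542252584898882 -0.029010709731485902 191
0.565 -0.1763127049345181 -0.027545257652192297 199
0.58 -0.1763311808552216 -0.02696593940590391 206
0.595 -0.17585022172136594 -0.027234221704524907 207
0.61 -0.17587171725025852 -0.026089882099633276 216
0.625 -0.1764562156779301 -0.027361708305891304 213
0.64 -0.1754381507676692 -0.025652415899608143 231
0.655 -0.17558205189877182 -0.02701696328361384 179
0.67 -0.17451047877621315 -0.025943207449690926 236Traceback (most recent call last):
  File "<stdin>", line 10, in <module>
    return umr_minimum(a, axis, None, out, keepdims, initial, where)
ValueError: zero-size array to reduction operation minimum which has no identity
```

View pics/s2c.png

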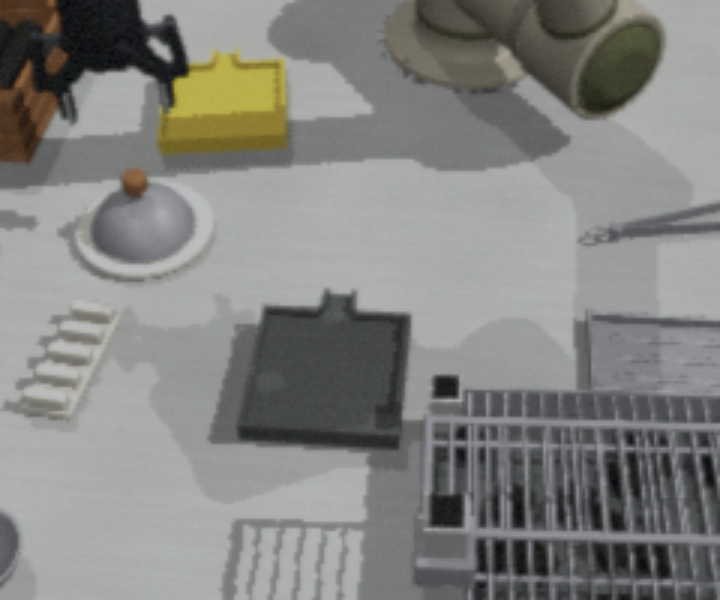

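The dome stands on the trivet, centred and knob up, at (150,225) in the crop. The griddle is undisturbed, with its lip towards the robot. Next I'll place the open fingers flat along the griddle's right side.

```bash
python3 go.py 0.59 -0.215 0.12 -90
```

```text
shift [ 0.0372 -0.0636 -0.2023] dr [-1.286  -0.0001  0.0005] t 6.5 F [ 0.1381  0.4046 -0.7221] w 0.08529043199879481
```

```bash
python3 -m crank '{"hand":[0,0,0,0,0],"translation":[[0,-0.064,-0.202],[0,-0.064,-0.202],[0,-0.064,-0.202],[0,-0.064,-0.202],[0,-0.064,-0.202]],"dr":[[-0.15,0,0],[-0.3,0,0],[-0.44,0,0],[-0.59,0,0],[-0.74,0,0]]}' 40;python3 go.py 0.59 -0.215 0.08 -90
```

```text
time_s: 7.0
position: [0.5923, -0.2114, 0.1554]
tool_rot: [[-0.002, 0.86, -0.51], [0.002, -0.51, -0.86], [-1.0, -0.003, -0.001]]
ft_force: [-0.6, -0.9, 0.1]
grip_width: 0.0849
shift [0.0754 0.     0.0043] dr [-0.5358 -0.0016  0.0024] t 7.0 F [-0.5798 -0.8835  0.1054] w 0.0849018295622736
```

```bash
python3 -m crank '{"hand":[0,0,0,0,0],"translation":[[0.02,0,0.004],[0.05,0,0.004],[0.07,0,0.004],[0.075,0,0.004],[0.075,0,0.004]],"dr":[[-0.14,0,0],[-0.29,0,0],[-0.43,0,0],[-0.536,0,0],[-0.536,0,0]]}' 40;python3 go.py 0.59 -0.215 0.007 -90
```

```text
time_s: 7.5
position: [0.5867, -0.2178, 0.0799]
tool_rot: [[-0.004, 1.0, -0.009], [0.003, -0.009, -1.0], [-1.0, -0.004, -0.003]]
ft_force: [0.3, 0.2, 0.4]
grip_width: 0.0852
shift [ 0.0729  0.0036 -0.0027] dr [-0.0092 -0.0026  0.0043] t 7.5 F [0.2645 0.2297 0.3538] w 0.0851775930308679
```

```bash
python3 -m crank '{"hand":[0,0,0,0,0],"translation":[[0.03,0.003,-0.002],[0.06,0.003,-0.002],[0.072,0.003,-0.002],[0.072,0.003,-0.012],[0.072,0.003,-0.022]],"dr":[[-0.009,0,0],[-0.009,0,0],[-0.009,0,0],[-0.009,0,0],[-0.009,0,0]]}' 40
python3 -m crank '{"hand":[0,0,0,0,0],"translation":[[0,0,0],[0,0,-0.006],[0,0,-0.012],[0,0,-0.018],[0,0,-0.024]],"dr":[[0,0,0],[0,0,0],[0,0,0],[0,0,0],[0,0,0]]}' 40;python3 go.py 0.59 -0.161 0.007 -90
```

```text
time_s: 8.0
position: [0.5913, -0.196, 0.0116]
tool_rot: [[0.001, 1.0, -0.002], [-0.0, -0.002, -1.0], [-1.0, 0.001, 0.0]]
ft_force: [0.3, -0.1, -0.1]
grip_width: 0.0854
time_s: 8.5
position: [0.5915, -0.1733, 0.0115]
tool_rot: [[0.002, 1.0, -0.002], [-0.003, -0.001, -1.0], [-1.0, 0.002, 0.003]]
ft_force: [-0.2, -6.4, 2.0]
grip_width: 0.0856
shift [ 0.0045 -0.0015 -0.0123] dr [-0.0015  0.0026 -0.0019] t 8.5 F [-0.1569 -6.4395  1.9722] w 0.08563004794179978
```

```bash
python3 -m crank '{"hand":[0,0,0],"translation":[[0.002,0,-0.004],[0.004,0,-0.008],[0.004,0,-0.01]],"dr":[[0,0,0],[0,0,0],[0,0,0]]}' 40; python3 -m crank '{"hand":[0,0],"translation":[[0,0,-0.002],[0,0,-0.004]],"dr":[[0,0,0],[0,0,0]]}' 40;python3 - <<'E'
from h import *
im,d,W=grab('scene','s3.png'); cv2.imwrite('pics/s3c.png',cv2.resize(im[200:320,220:400],(720,480)))
E
```

```text
time_s: 8.8
position: [0.5923, -0.164, 0.0082]
tool_rot: [[0.004, 1.0, -0.002], [-0.004, -0.002, -1.0], [-1.0, 0.004, 0.004]]
ft_force: [0.5, -7.6, 4.2]
grip_width: 0.0855
time_s: 9.0
position: [0.5922, -0.16, 0.0082]
tool_rot: [[0.004, 1.0, -0.002], [-0.004, -0.002, -1.0], [-1.0, 0.004, 0.004]]
ft_force: [-0.1, -7.8, 4.6]
grip_width: 0.0852
```

View pics/s3c.png

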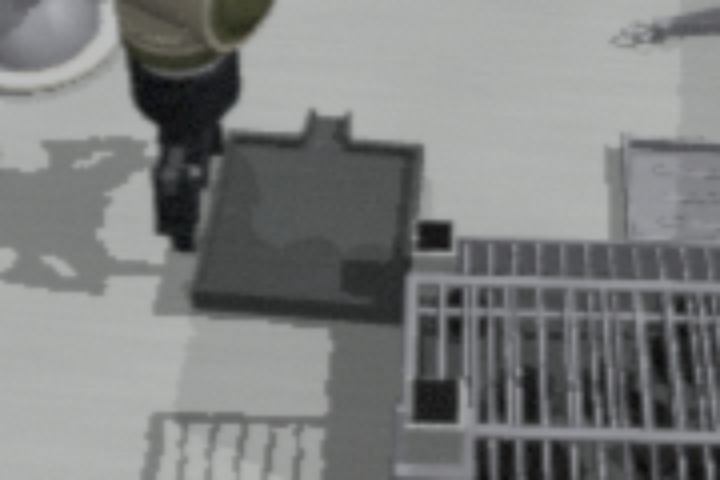

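```bash
python3 - <<'E'
from h import *
W=np.load('pics/s3.png.npz'); 
c=cams.calibration('scene');d=W['d'];f=200/np.tan(np.radians(c['vertical_fov'])/2); v,u=np.mgrid[:400,:640]
P=np.stack([(u-c['cx'])/f*d,(v-c['cy'])/f*d,d],-1); E=np.array(c['extrinsics']);A=P@E[:3,:3].T+E[:3,3];im=W['im']
m=(A[...,2]>.018)&(A[...,2]<.037)&(A[...,0]>.47)&(A[...,0]<.72)&(A[...,1]>-.15)&(A[...,1]<.02)&(im.max(2)<100);g=A[m]
for lo in np.arange(.5,.69,.02):
    q=g[(g[:,0]>lo)&(g[:,0]<lo+.02)]; print(round(lo,3),q[:,1].min(),q[:,1].max(),len(q))
print(g.min(0),g.max(0))
E
python3 -m crank '{"hand":[0,0],"translation":[[-0.002,0,-0.002],[-0.002,0,-0.003]],"dr":[[0,0,0],[0,0,0]]}' 40
```

```text
0.5 -0.0895867255333 -0.06092952769999003 40
0.52 -0.14685801963792755 -0.0012743304203767722 195
0.54 -0.14981613609567265 -0.000516794811532606 248
0.56 -0.14968472734666635 -0.0008632751699020058 256
0.58 -0.14969619956877847 -0.0004438080323928492 270
0.6 -0.14920175182598344 -0.0019634325719657952 269
0.62 -0.14949318173558546 -0.0017679762792464707 296
0.64 -0.14975875832426092 -0.0008938847636969366 296
0.66 -0.149253495259026 0.018071241317728 321
0.68 -0.14821391549932428 0.01998409957922097 81
[ 0.5047018  -0.14981614  0.0180107 ] [0.71890296 0.0199841  0.03417082]
time_s: 9.25
position: [0.5917, -0.1594, 0.0096]
tool_rot: [[0.003, 1.0, -0.003], [-0.007, -0.003, -1.0], [-1.0, 0.003, 0.007]]
ft_force: [-3.2, -22.9, -3.4]
grip_width: 0.0853
```

The griddle's panel side is now at y ≈ -0.001 along its whole length and the push force has risen to 23 N. That means it is pressed on the post edge at about (0.635, 0.000). Next is the pivot, following arcs about that edge.

```bash
python3 -m crank '{"hand":[0,0,0,0,0],"translation":[[0,-0.0083,-0.0025],[0,-0.0164,-0.0054],[0,-0.0244,-0.0087],[0,-0.0322,-0.0124],[0,-0.0398,-0.0166]],"dr":[[0.0524,0,0],[0.1047,0,0],[0.1571,0,0],[0.2094,0,0],[0.2618,0,0]]}' 40
cat > piv.py <<'E'
from h import *
s=sensors.observe(); O=np.array([.635,0.,0]); M=s['tool_rot']; r=M.T@(s['position']-O); z=M[:,2]
print('yaw',np.degrees(np.arctan2(z[1],z[0])),'r tool y,z',r[1:],'F tool',M.T@s['ft_force'])
E
python3 piv.py
```

```text
time_s: 9.75
position: [0.551, -0.142, 0.0091]
tool_rot: [[0.001, 0.964, -0.264], [-0.005, -0.264, -0.964], [-1.0, 0.003, 0.005]]
ft_force: [-3.9, -17.4, -3.5]
grip_width: 0.0858
yaw -105.31608775599724 r tool y,z [-0.04345547  0.15914879] F tool [ 3.54783598  0.86968588 17.82741245]
```

Tracking well at an 18 N press. I'll repeat it.

```bash
python3 -m crank '{"hand":[0,0,0,0,0],"translation":[[0,-0.0083,-0.0025],[0,-0.0164,-0.0054],[0,-0.0244,-0.0087],[0,-0.0322,-0.0124],[0,-0.0398,-0.0166]],"dr":[[0.0524,0,0],[0.1047,0,0],[0.1571,0,0],[0.2094,0,0],[0.2618,0,0]]}' 40
python3 piv.py; python3 - <<'E'
from h import *
im,d,W=grab('top','t4.png'); cv2.imwrite('pics/t4c.png',cv2.resize(im[120:220,240:420],(720,400)))
im,d,W=grab('scene','s4.png'); cv2.imwrite('pics/s4c.png',cv2.resize(im[180:320,220:460],(720,420)))
cv2.imwrite('pics/c4.png',cv2.resize(np.vstack([cv2.resize(im[180:320,220:460],(720,420)),]),(720,420)))
E
```

```text
time_s: 10.25
position: [0.5159, -0.1145, 0.0087]
tool_rot: [[-0.002, 0.863, -0.505], [-0.003, -0.505, -0.863], [-1.0, 0.0, 0.003]]
ft_force: [-8.9, -14.9, -3.0]
grip_width: 0.0853
yaw -120.30646381080948 r tool y,z [-0.04498765  0.15899311] F tool [ 3.09764806 -0.12097993 17.32792191]
```

View pics/s4c.png

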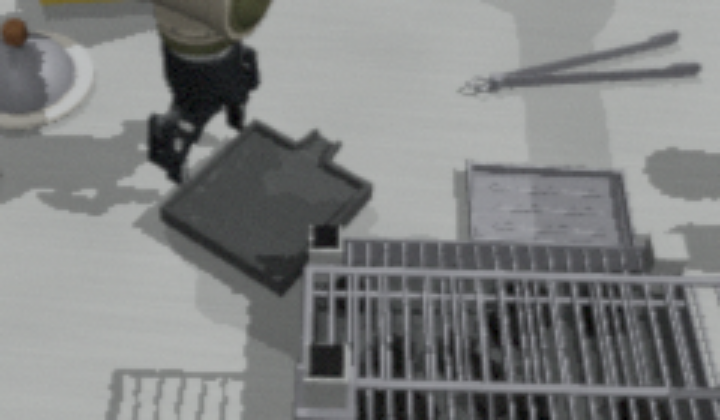

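The griddle has turned about 30° on the post edge, and the fingers lie flat on its outer side. I'll continue.

```bash
python3 -m crank '{"hand":[0,0,0,0,0],"translation":[[0,-0.0083,-0.0025],[0,-0.0164,-0.0054],[0,-0.0244,-0.0087],[0,-0.0322,-0.0124],[0,-0.0398,-0.0166]],"dr":[[0.0524,0,0],[0.1047,0,0],[0.1571,0,0],[0.2094,0,0],[0.2618,0,0]]}' 40
python3 piv.py
```

```text
time_s: 10.85
position: [0.4893, -0.079, 0.0086]
tool_rot: [[-0.003, 0.704, -0.711], [-0.001, -0.711, -0.704], [-1.0, -0.001, 0.003]]
ft_force: [-7.2, -11.3, -0.7]
grip_width: 0.0858
yaw -135.27947444328714 r tool y,z [-0.04638997  0.15915386] F tool [ 0.73526473  3.02367356 13.05418458]
```

```bash
python3 -m crank '{"hand":[0,0,0,0,0],"translation":[[0,-0.0083,-0.0025],[0,-0.0164,-0.0054],[0,-0.0244,-0.0087],[0,-0.0322,-0.0124],[0,-0.0398,-0.0166]],"dr":[[0.0524,0,0],[0.1047,0,0],[0.1571,0,0],[0.2094,0,0],[0.2618,0,0]]}' 40
python3 piv.py; python3 - <<'E'
from h import *
im,d,W=grab('scene','s5.png'); cv2.imwrite('pics/s5c.png',cv2.resize(im[180:320,220:460],(720,420)))
E
```

```text
time_s: 11.35
position: [0.473, -0.0382, 0.0086]
tool_rot: [[-0.003, 0.496, -0.868], [-0.0, -0.868, -0.496], [-1.0, -0.001, 0.003]]
ft_force: [-4.4, -5.1, -0.1]
grip_width: 0.0854
yaw -150.24707434519127 r tool y,z [-0.04719204  0.15961179] F tool [0.11772823 2.26853214 6.36872658]
```

View pics/s5c.png

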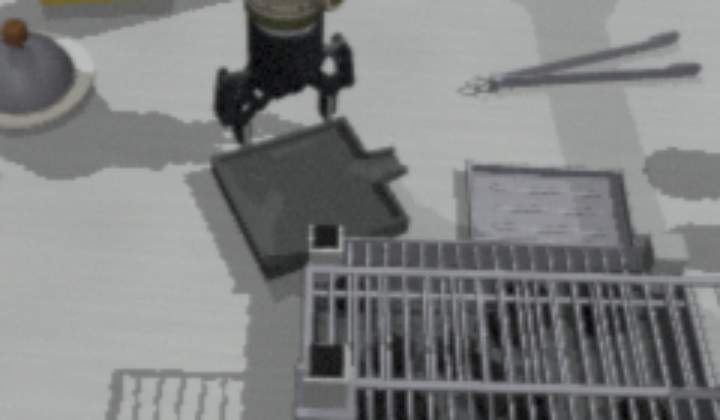

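Now about 60° round, with the near side touching the post edge and the lip short of the tray. The press has dropped to 6 N, so I'll add about 1.5 mm.

```bash
python3 -m crank '{"hand":[0,0,0,0,0],"translation":[[0,-0.0083,-0.0035],[0,-0.0164,-0.0068],[0,-0.0243,-0.0104],[0,-0.0321,-0.0143],[0,-0.0397,-0.0190]],"dr":[[0.0524,0,0],[0.1047,0,0],[0.1571,0,0],[0.2094,0,0],[0.2618,0,0]]}' 40
python3 piv.py
```

```text
time_s: 11.9
position: [0.4683, 0.0058, 0.0085]
tool_rot: [[-0.006, 0.255, -0.967], [-0.0, -0.967, -0.255], [-1.0, -0.002, 0.006]]
ft_force: [-11.3, -8.3, 4.0]
grip_width: 0.0853
yaw -165.25350684724677 r tool y,z [-0.04801122  0.15976237] F tool [-3.8928313   5.12694127 13.05085568]
```

```bash
python3 -m crank '{"hand":[0,0,0,0,0],"translation":[[0,-0.0083,-0.0028],[0,-0.0164,-0.0060],[0,-0.0244,-0.0096],[0,-0.0304,-0.0126],[0,-0.0304,-0.0132]],"dr":[[0.0524,0,0],[0.1047,0,0],[0.1571,0,0],[0.197,0,0],[0.198,0,0]]}' 40
python3 piv.py; python3 - <<'E'
from h import *
im,d,W=grab('scene','s6.png'); cv2.imwrite('pics/s6c.png',cv2.resize(im[180:320,220:460],(720,420)))
im,d,A=grab('top','t6.png')
E
```

```text
time_s: 12.4
position: [0.4719, 0.0391, 0.0083]
tool_rot: [[-0.01, 0.062, -0.998], [0.0, -0.998, -0.062], [-1.0, -0.001, 0.01]]
ft_force: [-15.7, -4.2, 7.4]
grip_width: 0.0856
yaw -176.4503658345187 r tool y,z [-0.04916456  0.16045082] F tool [-7.27406699  3.19989087 16.04736816]
```

View pics/s6c.png

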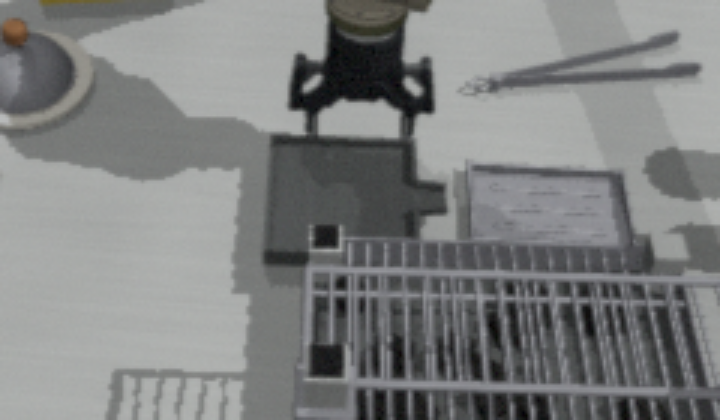

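The griddle has come a full quarter turn: its side is at the front panel and the lip (445,195) is still short of the tray wall (468). I'll press it in a little, then measure it against the tray.

```bash
python3 -m crank '{"hand":[0,0],"translation":[[0,0,-0.0015],[0,0,-0.002]],"dr":[[0,0,0],[0,0,0]]}' 40; python3 piv.py
cat > fit.py <<'E'
import sys; from h import *
np.set_printoptions(precision=4,suppress=True)
im,d,A=grab('scene',sys.argv[1]); th=np.radians(3.4)
X=np.array([np.cos(th),np.sin(th)]);Y=np.array([-X[1],X[0]]); p=A[...,:2]-np.array([.635,.0])
gx,gy,z=p@X,p@Y,A[...,2]
m=(z>.018)&(z<.036)&(gx>-.17)&(gx<-.005)&(gy>-.12)&(gy<.19)&(im.max(2)<100)
for lo in np.arange(-.15,0,.015):
    k=m&(gx>=lo)&(gx<lo+.015)
    if k.any(): print('gx %.3f gy %.4f..%.4f'%(lo,gy[k].min(),gy[k].max()),k.sum())
for lo in np.arange(-.06,.14,.025):
    k=m&(gy>=lo)&(gy<lo+.025)
    if k.any(): print('gy %.3f gx %.4f..%.4f'%(lo,gx[k].min(),gx[k].max()))
for lo in np.arange(-.14,-.02,.03):
    t=(z>.008)&(z<.0175)&(gx>lo)&(gx<lo+.03)&(gy>.12)&(gy<.36)&(im.max(2)>90)
    if t.any(): print('tray gx %.3f gy %.4f..%.4f'%(lo,gy[t].min(),gy[t].max()),t.sum())
t=(z>.004)&(z<.0175)&(gx>-.17)&(gx<-.015)&(gy>.12)&(gy<.36); print(cv2.minAreaRect(np.c_[gx[t],gy[t]].astype(np.float32)))
E
python3 fit.py s7.png
```

```text
time_s: 12.7
position: [0.4719, 0.0392, 0.0082]
tool_rot: [[-0.014, 0.062, -0.998], [0.001, -0.998, -0.062], [-1.0, -0.002, 0.014]]
ft_force: [-23.3, -5.3, 14.0]
grip_width: 0.0856
yaw -176.42998291253946 r tool y,z [-0.04928323  0.16043912] F tool [-13.68629123   3.80336064  23.72796641]
gx -0.150 gy -0.0429..0.1026 228
gx -0.135 gy -0.0424..0.1018 179
gx -0.120 gy -0.0416..0.1045 176
gx -0.105 gy -0.0408..0.1160 187
gx -0.090 gy -0.0431..0.1308 238
gx -0.075 gy -0.0423..0.1327 219
gx -0.060 gy -0.0416..0.1318 225
gx -0.045 gy -0.0432..0.1042 175
gx -0.030 gy -0.0429..0.1039 93
gx -0.015 gy -0.0421..-0.0020 19
gy -0.060 gx -0.1481..-0.0074
gy -0.035 gx -0.1482..-0.0061
gy -0.010 gx -0.1568..-0.0059
gy 0.015 gx -0.1477..-0.0269
gy 0.040 gx -0.1479..-0.0251
gy 0.065 gx -0.1472..-0.0263
gy 0.090 gx -0.1578..-0.0184
gy 0.115 gx -0.0905..-0.0541
tray gx -0.140 gy 0.1585..0.3195 99
tray gx -0.110 gy 0.1584..0.3188 20
tray gx -0.080 gy 0.1579..0.3177 18
tray gx -0.050 gy 0.1547..0.3173 54
((-0.08813552558422089, 0.23315493762493134), (0.19626042246818542, 0.12173162400722504), 86.15645599365234)
```

The griddle is flush on the panel, with its outer side at gx = -0.148 along the whole length. The lip tip is at gy ≈ 0.132 and the tray wall at ≈ 0.157, so I'll slide it 40 mm. First I'll back off, lift, and move round to its right side.

```bash
python3 -m crank '{"hand":[0,0,0,0,0],"translation":[[0,0,0.015],[0,0,0.035],[-0.04,0,0.035],[-0.09,0,0.035],[-0.12,0,0.035]],"dr":[[0,0,0],[0,0,0],[0,0,0],[0,0,0],[0,0,0]]}' 40; python3 go.py 0.563 -0.0875 0.13 -86.6
```

```text
time_s: 13.25
position: [0.4436, 0.0366, 0.132]
tool_rot: [[0.004, 0.063, -0.998], [-0.0, -0.998, -0.063], [-1.0, 0.001, -0.004]]
ft_force: [0.7, 0.1, -0.5]
grip_width: 0.0853
shift [ 0.0025  0.1313 -0.1114] dr [-1.5675 -0.0024 -0.0035] t 13.25 F [ 0.7364  0.1425 -0.5424] w 0.08530674242974631
```

```bash
python3 -m crank '{"hand":[0,0,0,0,0],"translation":[[0,0.03,-0.02],[0,0.055,-0.04],[0,0.08,-0.06],[0,0.105,-0.085],[0,0.131,-0.111]],"dr":[[-0.15,0,0],[-0.3,0,0],[-0.45,0,0],[-0.59,0,0],[-0.74,0,0]]}' 40; python3 go.py 0.563 -0.0875 0.13 -86.6
```

```text
time_s: 13.75
position: [0.5629, -0.088, 0.1291]
tool_rot: [[0.0, 0.723, -0.691], [0.0, -0.691, -0.723], [-1.0, 0.0, -0.0]]
ft_force: [-0.0, 0.8, 0.5]
grip_width: 0.0847
shift [-0.0009 -0.0003 -0.0004] dr [-0.8217 -0.0003 -0.0004] t 13.75 F [-0.0271  0.794   0.4876] w 0.08468825399141523
```

```bash
python3 -m crank '{"hand":[0,0,0,0,0,0][0:5]}' 2>/dev/null | head -1; python3 go.py 0.563 -0.0875 0.13 -86.6 | head -1
```

```text
shift [-0.0009 -0.0003 -0.0004] dr [-0.8217 -0.0003 -0.0004] t 13.75 F [-0.0271  0.794   0.4876] w 0.08468825399141523
```

```bash
python3 -m crank '{"hand":[0,0,0,0,0],"translation":[[0,0,0],[0,0,0],[0,0,0],[0,0,0],[0,0,0]],"dr":[[-0.149,0,0],[-0.298,0,0],[-0.447,0,0],[-0.596,0,0],[-0.745,0,0]]}' 40; python3 -m crank '{"hand":[0,0,0,0,0],"translation":[[0,0,0],[0.04,0,0],[0.08,0,0],[0.117,0,0],[0.117,0,0]],"dr":[[-0.077,0,0],[-0.077,0,0],[-0.077,0,0],[-0.077,0,0],[-0.077,0,0]]}' 40;python3 go.py 0.563 -0.0875 0.01 -86.6
```

```text
time_s: 14.25
position: [0.5621, -0.087, 0.1289]
tool_rot: [[0.0, 1.0, -0.017], [0.0, -0.017, -1.0], [-1.0, 0.0, -0.0]]
ft_force: [1.3, 0.6, -0.4]
grip_width: 0.0853
time_s: 14.75
position: [0.5598, -0.0863, 0.0081]
tool_rot: [[-0.008, 0.999, 0.054], [0.003, 0.054, -0.999], [-1.0, -0.008, -0.003]]
ft_force: [0.6, 0.5, -0.1]
grip_width: 0.0856
shift [-0.002   0.0031  0.0014] dr [-0.0056 -0.0035  0.0075] t 14.75 F [ 0.6145  0.4627 -0.0985] w 0.08564983473429956
```

```bash
python3 -m crank '{"hand":[0,0,0,0,0],"translation":[[0,0.001,-0.008],[0,0.002,-0.016],[0,0.003,-0.024],[0,0.003,-0.032],[0,0.003,-0.040]],"dr":[[-0.006,0,0],[-0.006,0,0],[-0.006,0,0],[-0.006,0,0],[-0.006,0,0]]}' 40; python3 -m crank '{"hand":[0,0,0,0,0],"translation":[[0,0,-0.006],[0,0,-0.012],[0,0,-0.018],[0,0,-0.022],[0,0,-0.024]],"dr":[[0,0,0],[0,0,0],[0,0,0],[0,0,0],[0,0,0]]}' 40; python3 fit.py s8.png
```

```text
time_s: 15.25
position: [0.5641, -0.0477, 0.0131]
tool_rot: [[0.003, 0.998, 0.061], [-0.003, 0.061, -0.998], [-1.0, 0.003, 0.003]]
ft_force: [0.6, -6.3, 3.5]
grip_width: 0.0852
time_s: 15.75
position: [0.5627, -0.0238, 0.0131]
tool_rot: [[0.004, 0.998, 0.061], [-0.003, 0.061, -0.998], [-1.0, 0.003, 0.003]]
ft_force: [0.2, -8.3, 4.1]
grip_width: 0.0856
gx -0.150 gy 0.0003..0.1362 200
gx -0.135 gy -0.0022..0.1385 174
gx -0.120 gy -0.0019..0.1382 163
gx -0.105 gy -0.0015..0.1483 186
gx -0.090 gy -0.0070..0.1668 238
gx -0.075 gy -0.0067..0.1674 201
gx -0.060 gy -0.0090..0.1673 236
gx -0.045 gy -0.0088..0.1391 178
gx -0.030 gy -0.0283..0.1378 67
gx -0.015 gy -0.0079..-0.0020 8
gy -0.035 gx -0.0242..-0.0183
gy -0.010 gx -0.1492..-0.0054
gy 0.015 gx -0.1474..-0.0231
gy 0.040 gx -0.1481..-0.0253
gy 0.065 gx -0.1486..-0.0238
gy 0.090 gx -0.1459..-0.0243
gy 0.115 gx -0.1469..-0.0195
tray gx -0.140 gy 0.1582..0.3199 96
tray gx -0.110 gy 0.1599..0.3183 8
tray gx -0.080 gy 0.1591..0.3179 10
tray gx -0.050 gy 0.1547..0.3180 56
((-0.09467236697673798, 0.2457122504711151), (0.19870160520076752, 0.1327897012233734), 87.75133514404297)
```

The lip tip is at 0.1675, just over the wall. I'll go 5.5 mm more, which keeps the griddle's side about 10 mm from the tray, then back away.

```bash
python3 -m crank '{"hand":[0,0,0],"translation":[[0,0,-0.003],[0,0,-0.0055],[0,0,-0.0055]],"dr":[[0,0,0],[0,0,0],[0,0,0]]}' 40; python3 -m crank '{"hand":[0,0,0,0,0],"translation":[[0,0,0.01],[0,0,0.035],[-0.04,0,0.035],[-0.09,0,0.035],[-0.12,0,0.035]],"dr":[[0,0,0],[0,0,0],[0,0,0],[0,0,0],[0,0,0]]}' 40; python3 fit.py s9.png;  python3 - <<'E'
from h import *
im,d,A=grab('top','t9.png'); s=np.load('pics/s9.png.npz')['im']
cv2.imwrite('pics/c9.png',np.vstack([cv2.resize(s[180:280,220:460],(720,300)),cv2.resize(im[130:230,220:460],(720,300))]))
E
```

```text
time_s: 16.1
position: [0.5623, -0.0183, 0.0131]
tool_rot: [[0.003, 0.998, 0.06], [-0.002, 0.06, -0.998], [-1.0, 0.003, 0.002]]
ft_force: [0.3, -5.0, 4.1]
grip_width: 0.0854
time_s: 16.6
position: [0.5639, -0.0532, 0.1352]
tool_rot: [[0.004, 0.998, 0.06], [-0.001, 0.06, -0.998], [-1.0, 0.003, 0.001]]
ft_force: [0.9, -0.0, -0.5]
grip_width: 0.0856
gx -0.150 gy 0.0005..0.1422 203
gx -0.135 gy -0.0021..0.1442 176
gx -0.120 gy -0.0020..0.1443 177
gx -0.105 gy -0.0016..0.1693 195
gx -0.090 gy -0.0013..0.1726 235
gx -0.075 gy -0.0039..0.1714 208
gx -0.060 gy -0.0035..0.1733 229
gx -0.045 gy -0.0031..0.1447 187
gx -0.030 gy -0.0027..0.1438 54
gx -0.015 gy -0.0022..-0.0021 2
gy -0.010 gx -0.1454..-0.0077
gy 0.015 gx -0.1477..-0.0271
gy 0.040 gx -0.1474..-0.0258
gy 0.065 gx -0.1476..-0.0257
gy 0.090 gx -0.1454..-0.0243
gy 0.115 gx -0.1463..-0.0253
tray gx -0.140 gy 0.1592..0.3187 92
tray gx -0.110 gy 0.1597..0.3180 9
tray gx -0.080 gy 0.1587..0.3185 12
tray gx -0.050 gy 0.1549..0.3166 53
((-0.0973859578371048, 0.23802268505096436), (0.20821674168109894, 0.13458700478076935), 89.61492156982422)
```

View pics/c9.png

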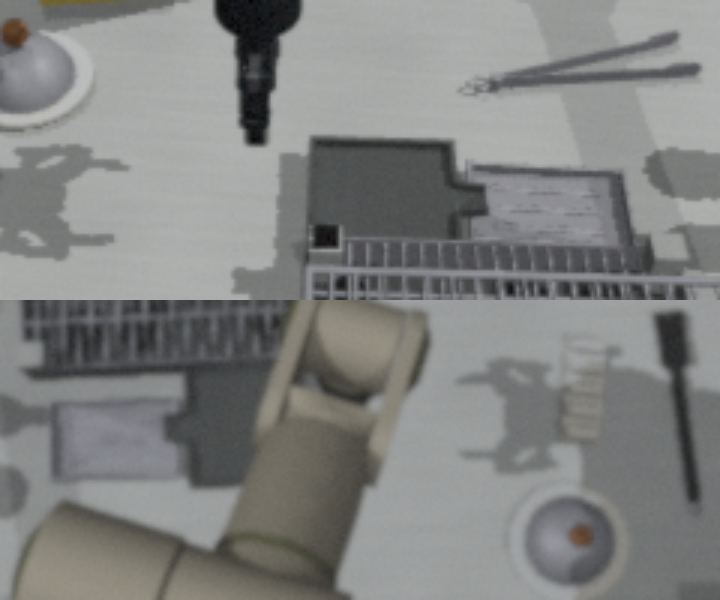

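Both views agree. The lip at (487,198) reaches over the tray wall at (468), the griddle lies against the panel, the tray hasn't moved and the dome is still on the trivet. The gripper is well clear, so I'll hand in.

```bash
python3 -c "
from rig import env; print(env.close_job())"
```

```text
the job is handed in; nothing more can be done
None
```

The job is done and handed in at about 16.7 s on the robot's clock, well inside the 72 s limit.

- **Dome:** I lifted it by the knob and set it down knob up on the trivet. The last picture shows it still standing there, centred. My depth-reading script for the knob failed on an empty selection, so this was confirmed by picture only.
- **Pivot:** I pushed the griddle onto the post edge with both open fingers flat on its side. I then swung it round to the front panel, pressing with about 6 to 24 N and never lifting it.
- **Slide:** I pushed it about 40 mm along the panel from its right side, with 5 to 8 N.

In the last check, the griddle's outer side read 145 to 148 mm from the panel along its length. That matches the 147 to 148 mm read while it was pressed against the panel, to within 1 to 3 mm. I did not press it again after the slide.

The lip tip is about 15 mm past the tray's wall, and the griddle's side is about 10 mm short of it. The tray did not measurably move, and nothing else on the shelf appears disturbed.

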